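# Peel the top inspection tray off its stack and show it over the light plate

## Task

Push the red-knobbed bolt of the tray cradle fully home into its brass keeper, so that it locks the second tray down. Then take the blue top tray by its yellow corner tab and peel it off: raise the tab corner first while the opposite corner still rests in the stack, and leave the second tray seated in the cradle. Finish holding the blue tray in the gripper, still and level, about a hand's breadth above the middle of the white light plate and not touching it; leave the bolt home and do not disturb the other things on the bench.

Things in the scene. Friction and masses are not known exactly. Their poses are not given: they have to be found in the camera images.
- cradle: Fixed aluminium cradle, base 200 x 200 x 10 mm, under a stack of nested trays. Origin: on the bench below the stack's middle, z up. Its -x side (robot side) has the bolt, along y at x=-97, axis z=73: track at y 22..105 (top z 80), keeper y -32..-16 (top z 83). Two dark lips at x 50..69, y +-45 (top z 73) hook over the second tray's far rim.
- bolt (a joint): Bolt travel along the cradle's -y, m: 0 = fully drawn, 0.055 = fully home (end stop). Starts drawn (0 to 0.012), takes about 2 N to slide, stays where left. Home, it passes 2 mm above the second tray's orange lug and locks it down.
- bolt_knob (a point): Point on the bolt's upright red round knob pin (12 mm diameter, standing vertically, top 10 mm above this point, graspable down to 25 mm below it). About 108 mm above the bench. It moves with the bolt.
- keeper (a point): Middle of the brass keeper loop on the cradle that the bolt tip enters.
- top_tray: Blue empty formed tray, loose, 0.1 kg, rim 110 (x) x 150 (y) mm, 24 deep, rim 10 wide, 4 thick. Origin: middle of its underside, z up. Starts nested, underside 58 mm above the bench, heading as the cradle. Four black spring balls at mid-sides snap over its rim: about 2 N of lift each, free after 6 mm rise; tilting it 0.25 rad about its far corner frees all. Unbolted, the second tray comes along.
- tab (a point): Middle of the yellow tab, an upright fin on the blue tray's (-x,-y) corner, at (-62, -85, 36) mm in the tray's frame. 30 mm long along the tray's diagonal, 12 mm thick across it, from 16 mm below to 12 mm above this point. Grip it across the 12 mm from above; then it carries the tray.
- tray_centre (a point): Middle of the underside of the blue top tray.
- far_corner (a point): Corner of the blue tray's rim diagonally across from the tab, at (55, 75, 22) mm in the top tray's frame; the pivot for peeling.
- second_tray: Grey tray under the blue one, 110 x 150 x 24 mm, 0.1 kg, loose, hooked under the cradle's lips at its far rim; an orange lug sticks out of its -x rim below the bolt. Posts with black spring balls (tops 96 mm above the bench) stand just outside the blue rim at mid-sides. Origin: middle of its underside, 42 mm above the bench.
- light_plate: Fixed black light box 180 x 180 x 30 mm with a white lit top 150 x 150 mm. Origin: middle of its underside on the bench.
- plate_middle (a point): Middle of the white top of the light plate, 30 mm above the bench.
- red_case: Red hard case 60 x 150 x 35 mm lying on the bench, a bystander. Origin: middle of its underside.
- parts_box: Small clear parts box with white lid, 72 x 52 x 38 mm, a bystander. Origin: middle of its underside.
- ring_gauge: Steel ring gauge, 64 mm outside, 36 mm bore, 22 mm high, a bystander. Origin: middle of its underside.
Things that resemble listed ones, but are neither listed nor needed, are in the scene too. Several things have the shape of the top_tray; the one meant has the colours described above.

How it is judged (in metres and radians):
On the way, in this order (a step that is already met when the one before it is completed fails the run):
1. the bolt is fully home in its keeper (value of joint bolt above 0.049 m), for 0.2 s.
2. with the bolt home, the tab corner is peeled up more than 20 mm while the opposite corner still rests in the stack (value of joint bolt above 0.049 m and z of tab in the frame of second_tray above 0.072 m and z of far_corner in the frame of second_tray below 0.047 m and contact force between top_tray and the fingers above 1 N), for 0.1 s.
At the end, for the whole second after the job is handed in: Gripper holds the blue tray still, tilted under 0.18 rad, middle of its underside 40-160 mm above the plate's white top and within 45 mm of its middle, touching neither plate nor second tray; bolt at 0.049 m or more; second tray within 10 mm of its start, tilt under 0.08 rad (contact force between top_tray and the fingers above 1 N and z of tray_centre in the frame of plate_middle between 0.04 and 0.16 m and horizontal distance between tray_centre and plate_middle below 0.045 m and angle between top_tray's own z axis and vertical below 0.18 rad and contact force between top_tray and light_plate below 0.1 N and contact force between top_tray and second_tray below 0.1 N and linear speed of top_tray below 0.03 m/s and value of joint bolt above 0.049 m and distance of second_tray from where it was at the start of the episode below 0.01 m and angle between second_tray's own z axis and vertical below 0.08 rad); the arm keeps its last pose, push and grip.
It fails at once if the second tray is torn out of its seat (more than 25 mm) (distance of second_tray from where it was at the start of the episode above 0.025 m).
It fails at once if a bystander is moved more than 30 mm (distance of any of red_case, parts_box, ring_gauge from where it was at the start of the episode above 0.03 m).
It also fails if it takes over 54 s, if anything falls off the work surface, if the arm or the gripper's body presses on something with over 40 N, if the wrist force passes 120 N, or if a joint passes its speed limit or range.

## Robot

A 6-joint arm with a two-finger parallel gripper is mounted at the origin on the work surface. World frame = base frame: x ahead of the robot, y to its left, z up, the work surface at z = 0. Lengths are in mm, angles in rad, forces in N, time in s.
With the tool pointing down it reaches from about 275 to 750 mm from the base axis. Payload 10.2 kg.
Tool frame: the origin (TCP) lies between the finger pads; the fingertips stand 14 mm ahead of it and the grasp point (between the pads) lies 5 mm behind it (tip_reach is the distance from the TCP to the fingertips, in mm); z points along the fingers, y is the line along which they close (so a half turn about z gives the same grasp; the last joint's range is limited). The gripper opens to 85 mm and grips with 20 to 120 N. Pads are 22 mm wide; open, the fingers measure 114 mm over their backs; the gripper's body (76 mm by 85 mm) begins 54 mm behind the grasp point. The pads swing forward as they close: fully open they stand 13 mm farther back than shut.
Start: joints at [-0.223, 0.313, 1.498, -0, 1.331, -0.223], TCP at [525.006, -0.013, 222.794] pointing down, gripper open.
Joint ranges: [-2.94, 2.94], [-0.97, 2.17], [0.19, 2.56], [-1.23, 4.37], [0.02, 3.11], [-2.88, 2.88]. Speed limits (rad/s): [2.39, 2.39, 3.01, 3.14, 3.14, 3.14].

## Interface

Orientations are given as a unit quaternion [w, x, y, z].
In Python, from rig import * gives the robot as it stands.
- The arm moves only by the tool arm_command, never from a script. Its argument "steps" is a list that holds one entry, the list of rows, each a list of 7 numbers: the opening, from 0 (shut) to 1 (fully open), then the shift along the tool's x, y, z each as a share of 0.05 m, from -1 to 1, then the turn, a rotation vector about the tool's x, y, z each as a share of 0.15 rad, from -1 to 1. A call has 1 to 8 rows; each row shifts and turns the commanded pose from where the row before left it, along the tool's axes as they then stand; what a row does not reach is not made up. A row lasts 1/8 s, in which the tool goes at most 62.5 mm and 10.7 degrees, less where a joint would pass 70% of its speed; a pose out of reach is approached as far as the arm can. A call with a number of a shift or a turn outside -1 to 1 is refused whole. A call with a gripper value outside its range is refused whole. The fingers move at their own pace and stop on an object; "squeeze" is the grip in N (left out, the last holds). Time passes only in rows, so rows that do not move let the fingers close. It gives the time, the measured TCP pose, the force, the opening and the grip force at its end, in the units of the state.
- sense(): the state, without advancing time (a new reading comes with each control period).
- capture(name): name is "scene" or "side" or "wrist"; returns the picture (400x640x3 uint8, red, green, blue); there is no depth.
- get_calibration(name): a dict with "intrinsics" (3x3 intrinsics, pixels), "rvec" (rotation vector, rad) and "tvec" (3), from world to camera coordinates, as OpenCV has them; the wrist camera has in their place "T_tool_cam" (4x4, takes a point from camera to tool coordinates, whose origin is the TCP and whose axes are the flange's). Camera axes: x right, y down, z forward; pixel columns grow to the right and rows downward; lengths in mm; the calibration is good to about 2 mm. A picture is of the moment at which its call begins: read the wrist's pose just before it. get_calibration takes no time and is no camera call.
- finish_job(): hands the job in; it is judged then, once.
The state is a dict: "time_s": time; "joints": joint angles; "dq": joint speeds; "tau": joint torques, N m; "eef_pos": TCP position; "ee_rot": TCP orientation; "force": force on the tool from outside, world axes, zero at the start; "wrist_torque": the same for the moment, N m; "grip_width": opening from 0.0 (shut) to 1.0 (fully open); "grip_force": force on a finger pad.
Only numpy, scipy, OpenCV 4.12 (cv2) and the standard library are available. Lean on these libraries where they do the work, as an engineer would, in place of code of your own. Each camera call takes 0.05 s, during which the arm holds its last target. There are 200 camera calls.

## Working session

There is one attempt and no reset: what is moved stays moved. The work goes in short steps, Python scripts to look and compute and a tool call to move; the robot and the scene stay as the last step left them, time stands still between calls to the robot, and variables do not carry over. Pictures are saved under pics/ and viewed, at most 10 in all, crops included, and the job is handed in when it is done.

Besides the shell and the picture viewer there is one more tool, called as name(argument=value, ...), one argument or row to a line, values as JSON. arm_command: Moves the arm, as the interface text tells. Its arguments: {"type":"object","properties":{"steps":{"type":"array"},"squeeze":{"type":"number"}},"required":["steps"]}

```bash
mkdir -p pics; ls
cat > h.py <<'E'
from rig import *
import numpy as np, cv2
def cal(n):
    c=get_calibration(n); R,_=cv2.Rodrigues(np.array(c["rvec"],float)); return np.array(c["intrinsics"]),R,np.array(c["tvec"],float).ravel()
def ray(n,px):
    K,R,t=cal(n); d=R.T@np.linalg.inv(K)@np.array([px[0],px[1],1.]); return -R.T@t,d
def onz(n,px,z):
    o,d=ray(n,px); return o+d*(z-o[2])/d[2]
def proj(n,P):
    K,R,t=cal(n); q=K@(R@np.array(P,float)+t); return q[:2]/q[2]
def tri(a,pa,b,pb):
    o1,d1=ray(a,pa);o2,d2=ray(b,pb);d1=d1/np.linalg.norm(d1);d2=d2/np.linalg.norm(d2)
    s=np.linalg.lstsq(np.c_[d1,-d2],o2-o1,rcond=None)[0]; p,q=o1+d1*s[0],o2+d2*s[1]
    return (p+q)/2,np.linalg.norm(p-q)
E
python3 - <<'E'
from h import *
for n in("scene","side","wrist"):
    im=capture(n); cv2.imwrite(f"pics/{n}0.png",im[:,:,::-1])
print(get_calibration("wrist")); print(sense())
for n in("scene","side"): K,R,t=cal(n); print(n,-R.T@t,R[2])
E
```

```text
pics
{'intrinsics': array([[312.53381377,   0.        , 317.26333846],
       [  0.        , 312.53381377, 197.16762371],
       [  0.        ,   0.        ,   1.        ]]), 'T_tool_cam': array([[ 3.31100803e-04, -9.46417044e-01, -3.22946853e-01,
         8.22181711e+01],
       [ 9.99999913e-01,  3.94830611e-04, -1.31828644e-04,
         9.85392066e-03],
       [ 2.52274179e-04, -3.22946781e-01,  9.46417093e-01,
        -1.50466956e+02],
       [ 0.00000000e+00,  0.00000000e+00,  0.00000000e+00,
         1.00000000e+00]])}
{'time_s': 0.15, 'joints': array([-2.23404633e-01,  3.13280389e-01,  1.49822796e+00,  4.08332824e-06,
        1.33101703e+00, -2.23410384e-01]), 'dq': array([-0.00081576, -0.00362298, -0.00222594,  0.00214263,  0.0023806 ,
        0.00179689]), 'tau': array([ 1.79854873e-03, -4.12368500e+01, -2.59796566e+01, -1.57318855e-04,
        3.17765021e-03, -3.62555340e-05]), 'eef_pos': array([5.24805528e+02, 3.06581904e-02, 2.22400599e+02]), 'ee_rot': array([-3.95693006e-04,  7.07105015e-01,  7.07108394e-01, -2.46834760e-04]), 'force': array([-0.44490134,  0.24072036, -1.06644401]), 'wrist_torque': array([-0.00597915,  0.00391778,  0.04320875]), 'grip_force': 0.0, 'grip_width': 0.9984917819579342}
scene [1621.62248187 -656.52433181 1045.53421188] [-0.68106221  0.41521863 -0.60311504]
side [ 540.58965082 -840.94282136  755.47310666] [ 0.02828259  0.78523341 -0.61855363]
```

View pics/scene0.png

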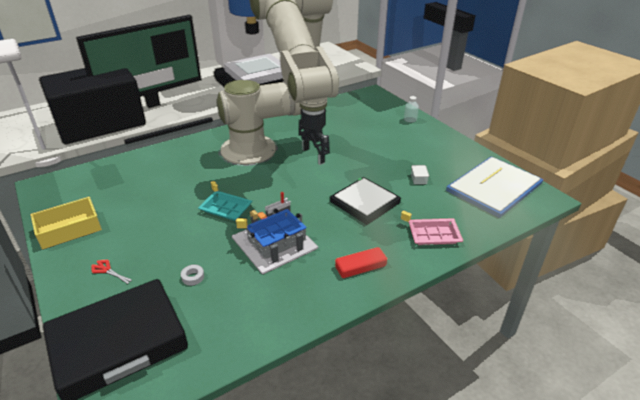

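View pics/side0.png

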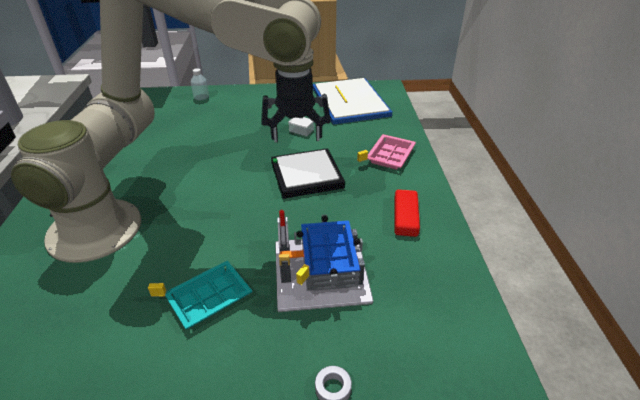

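The side view shows the cradle (~(322,270)), red knob (283,215), blue tray's yellow tab (302,274), white plate (307,171). The scene view shows the knob at (282,198) and the tab at (241,223).

```bash
cat > m.py <<'E'
from h import *
def blob(n,hsvlo,hsvhi,box,im):
    h=cv2.cvtColor(im,cv2.COLOR_RGB2HSV); m=cv2.inRange(h,np.array(hsvlo),np.array(hsvhi))
    x0,y0,x1,y1=box; z=np.zeros_like(m); z[y0:y1,x0:x1]=m[y0:y1,x0:x1]
    k,l,s,c=cv2.connectedComponentsWithStats(z); i=1+np.argmax(s[1:,4]); return c[i],s[i],(l==i)
E
python3 - <<'E'
from m import *
s,w=[cv2.imread(f"pics/{n}0.png")[:,:,::-1].copy() for n in("side","scene")]
for nm,lo,hi,bs,bw in [("knob",(0,150,90),(6,255,255),(270,200,295,240),(272,185,292,206)),
  ("tab",(18,130,90),(35,255,255),(290,262,315,290),(230,215,250,232))]:
    a=blob("side",lo,hi,bs,s);b=blob("scene",lo,hi,bw,w)
    print(nm,a[0],a[1],b[0],b[1],tri("side",a[0],"scene",b[0]))
for n,im,bx in(("side",s,(265,145,350,200)),("scene",w,(325,175,405,225))):
    a=blob(n,(0,0,170),(180,60,255),bx,im); c=cv2.findContours(a[2].astype(np.uint8),0,2)[0]; c=max(c,key=cv2.contourArea)
    q=cv2.approxPolyDP(cv2.convexHull(c),6,True)[:,0]; P=[onz(n,p,30) for p in q]; print(n,a[0],a[1],np.round(P),np.mean(P,0))
# blue tray rim z=82
for n,im,bx in(("side",s,(290,210,370,290)),("scene",w,(240,200,315,250))):
    a=blob(n,(105,120,60),(125,255,255),bx,im); c=cv2.findContours(a[2].astype(np.uint8),0,2)[0]; c=max(c,key=cv2.contourArea)
    q=cv2.approxPolyDP(cv2.convexHull(c),4,True)[:,0]; print(n,q.tolist(),np.round([onz(n,p,84) for p in q]).tolist())
o=np.hstack([cv2.resize(s[200:310,260:380],None,fx=3.3,fy=3.3,interpolation=2),cv2.resize(w[180:270,220:330],(400,363),interpolation=2)])
cv2.imwrite("pics/crop.png",o[:,:,::-1])
E
```

```text
knob [281.80701754 217.70175439] [279 210   6  16  57] [281.71428571 197.        ] [281 192   3  11  21] (array([485.34735294, -96.93776924,  98.48551537]), np.float64(0.1604500602938045))
tab [302.34078212 273.93296089] [296 264  13  21 179] [241.15789474 222.63157895] [236 218  11  10  95] (array([ 528.74883075, -260.92265777,   93.06947985]), np.float64(0.31683495560785746))
side [305.97936815 167.97098646] [ 277  150   61   37 1551] [[602. 285.  30.]
 [628. 139.  30.]
 [488. 111.  30.]
 [460. 255.  30.]] [544.57725507 197.31712665  30.        ]
scene [364.89310954 196.02031802] [ 335  179   61   36 1132] [[491. 108.  30.]
 [467. 255.  30.]
 [606. 283.  30.]
 [634. 138.  30.]] [549.57023327 195.83712547  30.        ]
side [[348, 221], [360, 270], [310, 274], [302, 224]] [[636.0, -101.0, 84.0], [645.0, -249.0, 84.0], [544.0, -254.0, 84.0], [530.0, -105.0, 84.0]]
scene [[305, 227], [264, 246], [248, 229], [285, 209]] [[640.0, -100.0, 84.0], [651.0, -245.0, 84.0], [557.0, -252.0, 84.0], [530.0, -110.0, 84.0]]
```

View pics/crop.png

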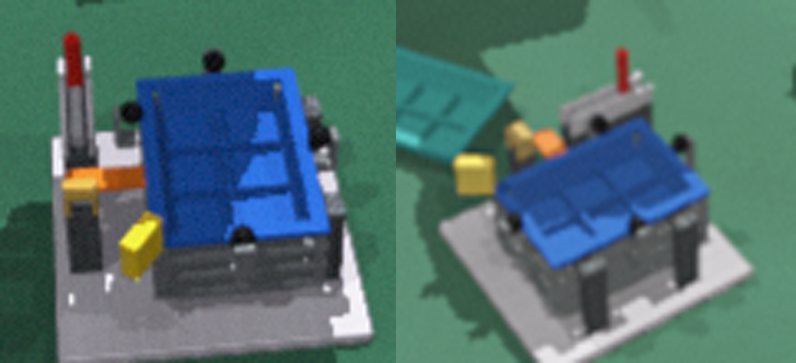

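The crop shows the knob pin upright at the drawn end of the track and the tab at the tray's near corner. The cradle's yaw is about 0.05 rad. Moving to the knob.

arm_command(
  steps=[
    [[0.5, -0.7, -0.3, 0.2, 0, 0, 0], [0.5, -0.7, -0.3, 0.2, 0, 0, 0], [0.5, -0.54, -0.2, 0.2, 0, 0, 0], [0.5, 0, 0, 0.3, 0, 0, 0], [0.5, 0, 0, 0.3, 0, 0, 0], [0.5, 0, 0, 0, 0, 0, 0], [0.5, 0, 0, 0, 0, 0, 0]],
  ],
  squeeze=25,
)

```text
time_s: 1.02
eef_pos: [485.4, -96.5, 163.1]
ee_rot: [0.0, 0.707, 0.707, 0.0]
force: [-0.5, 0.2, 0.7]
grip_width: 0.501
grip_force: 0.0
```

Run:
```python
from h import *
s=sense(); print(s["time_s"],s["eef_pos"],s["ee_rot"],s["force"],s["grip_width"])
cv2.imwrite("pics/w1.png",capture("wrist")[:,:,::-1])
```

```text
1.025 [485.38188865 -96.52220678 163.06325732] [2.00601723e-04 7.06751902e-01 7.07461449e-01 8.17205886e-05] [-0.50714633  0.2259277   0.66813083] 0.5005592782248997
```

View pics/w1.png

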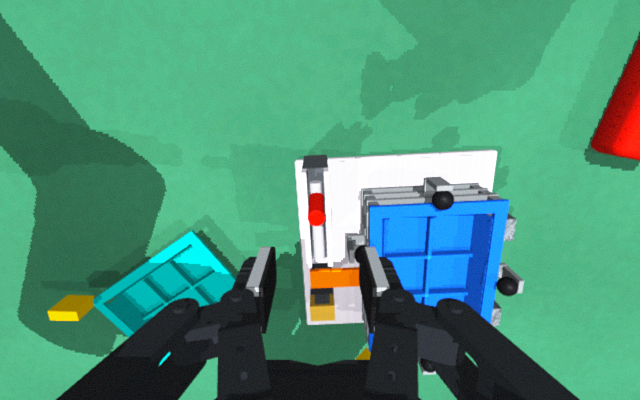

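The wrist view shows the knob at (316,209), between the open fingers in x and in line with the TCP. I'll descend and grip.

arm_command(
  steps=[
    [[0.5, 0, 0, 0.4, 0, 0, 0], [0.5, 0, 0, 0.4, 0, 0, 0], [0.5, 0, 0, 0.34, 0, 0, 0], [0.5, 0, 0, 0, 0, 0, 0], [0, 0, 0, 0, 0, 0, 0], [0, 0, 0, 0, 0, 0, 0], [0, 0, 0, 0, 0, 0, 0], [0, 0, 0, 0, 0, 0, 0]],
  ],
  squeeze=25,
)

```text
time_s: 2.08
eef_pos: [484.5, -97.1, 106.6]
ee_rot: [-0.0, 0.707, 0.707, -0.0]
force: [-5.8, -1.0, 4.3]
grip_width: 0.106
grip_force: 24.4
```

arm_command(
  steps=[
    [[0, -0.15, 0, 0, 0, 0, 0], [0, -0.2, 0.01, 0, 0, 0, 0], [0, -0.2, 0.01, 0, 0, 0, 0], [0, -0.2, 0.01, 0, 0, 0, 0], [0, -0.2, 0.01, 0, 0, 0, 0], [0, 0, 0, 0, 0, 0, 0]],
  ],
  squeeze=25,
)

```text
time_s: 2.82
eef_pos: [487.0, -145.8, 106.6]
ee_rot: [0.001, 0.707, 0.707, -0.0]
force: [-4.3, -2.8, 4.5]
grip_width: 0.1
grip_force: 24.5
```

arm_command(
  steps=[
    [[0, -0.08, 0, 0, 0, 0, 0], [0, -0.08, 0, 0, 0, 0, 0], [0, 0, 0, 0, 0, 0, 0], [0, 0, 0, 0, 0, 0, 0]],
  ],
)

```text
time_s: 3.32
eef_pos: [487.1, -149.9, 106.5]
ee_rot: [-0.002, 0.707, 0.707, 0.002]
force: [-1.5, 17.0, 9.9]
grip_width: 0.107
grip_force: 25.1
```

Run:
```python
from m import *
s=sense();print(s["force"],s["eef_pos"])
im=capture("wrist"); cv2.imwrite("pics/w2.png",im[:,:,::-1])
```

```text
[-1.50716468 16.95840091  9.86104323] [ 487.07208889 -149.94614186  106.54888494]
```

View pics/w2.png

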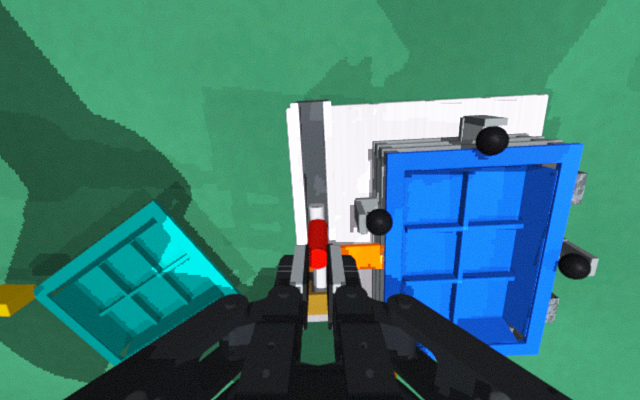

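The knob sits between the pads at the keeper end, over the orange lug. A 17 N reaction after 53 mm of travel means the bolt is at its end stop. Releasing, then moving above the tab.

arm_command(
  steps=[
    [[0.4, 0, 0, 0, 0, 0, 0], [0.4, 0, 0, 0, 0, 0, 0], [0.4, 0, 0, 0, 0, 0, 0], [0.4, 0, 0, -0.6, 0, 0, 0], [0.4, 0, 0, -0.6, 0, 0, 0], [0.5, -0.7, 0.3, 0, 0, 0, 0], [0.5, -0.7, 0.3, 0, 0, 0, 0], [0.5, -0.74, 0.24, 0, 0, 0, 0]],
  ],
)

```text
time_s: 4.38
eef_pos: [529.4, -260.8, 165.8]
ee_rot: [0.0, 0.707, 0.707, -0.0]
force: [0.8, 0.9, 0.7]
grip_width: 0.497
grip_force: 0.0
```

arm_command(
  steps=[
    [[0.5, 0, 0, 0, 0, 0, 0.96], [0.5, 0, 0, 0, 0, 0, 0.96], [0.5, 0, 0, 0, 0, 0, 0.96], [0.5, 0, 0, 0, 0, 0, 0.96], [0.5, 0, 0, 0, 0, 0, 0]],
  ],
)

```text
time_s: 5.0
eef_pos: [528.9, -259.7, 165.7]
ee_rot: [-0.0, 0.879, 0.478, -0.0]
force: [0.0, -0.3, 0.0]
grip_width: 0.502
grip_force: 0.0
```

Run:
```python
from m import *
from scipy.spatial.transform import Rotation as Ro
s=sense(); print(s["time_s"],s["eef_pos"],s["ee_rot"],s["force"])
im=capture("wrist"); q=s["ee_rot"]
c=get_calibration("wrist");R=Ro.from_quat([q[1],q[2],q[3],q[0]]).as_matrix()
K=c["intrinsics"];T=c["T_tool_cam"]
a=blob("w",(18,130,70),(35,255,255),(200,150,450,400),im); print("tab px",a[0],a[1])
P=R@(T[:3,3])+s["eef_pos"]
def wz(p,z):
    d=R@T[:3,:3]@np.linalg.inv(K)@[p[0],p[1],1]; return P+d*(z-P[2])/d[2]
print(wz(a[0],100))
S=capture("side");C=capture("scene")
for n,I,b in(("side",S,(270,210,298,290)),("scene",C,(255,190,295,225))):
    try:
        k=blob(n,(0,150,90),(6,255,255),b,I); print(n,"knob",k[0],k[1],onz(n,k[0],98.5))
    except Exception as e: print(n,"knob hidden")
cv2.imwrite("pics/w3.png",im[:,:,::-1])
```

```text
5.0 [ 528.93774527 -259.74011625  165.70132065] [-6.34600613e-06  8.78590362e-01  4.77576140e-01 -7.23728530e-05] [ 0.00472494 -0.31617234  0.01868167]
tab px [316.46134021 207.28479381] [308 183  18  48 776]
[ 529.21877972 -259.11847947  100.        ]
side knob [282.16666667 233.71428571] [280 226   6  16  42] [ 487.10606089 -149.21079257   98.5       ]
scene knob [267.90909091 202.        ] [267 198   3  10  22] [ 485.74336198 -147.35940149   98.5       ]
```

View pics/w3.png

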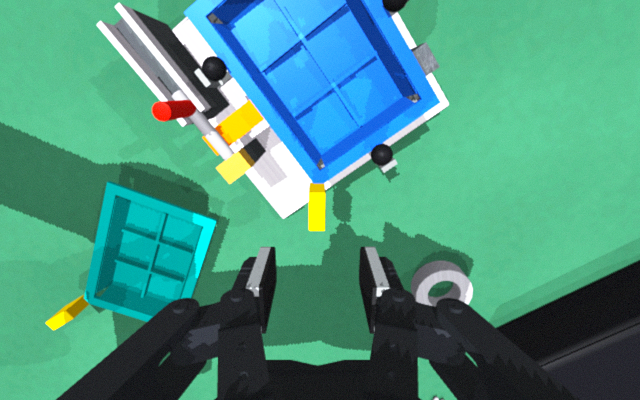

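The tab is at (317,207), vertical in the image, so it is square to the pads and centred. The bolt rod crosses the orange lug into the keeper. Descending and gripping the tab.

arm_command(
  steps=[
    [[0.5, 0, 0, 0.4, 0, 0, 0], [0.5, 0, 0, 0.4, 0, 0, 0], [0.5, 0, 0, 0.4, 0, 0, 0], [0.5, 0, 0, 0.3, 0, 0, 0], [0.5, 0, 0, 0, 0, 0, 0], [0, 0, 0, 0, 0, 0, 0], [0, 0, 0, 0, 0, 0, 0], [0, 0, 0, 0, 0, 0, 0]],
  ],
  squeeze=80,
)

```text
time_s: 6.15
eef_pos: [529.4, -259.8, 91.8]
ee_rot: [0.001, 0.879, 0.477, 0.0]
force: [-0.6, -0.5, 5.5]
grip_width: 0.1
grip_force: 78.5
```

arm_command(
  steps=[
    [[0, 0.012, 0, -0.15, 0, -0.25, 0], [0, 0.012, 0, -0.15, 0, -0.25, 0], [0, 0.012, 0, -0.15, 0, -0.25, 0], [0, 0.012, 0, -0.15, 0, -0.25, 0], [0, 0, 0, 0, 0, 0, 0], [0, 0, 0, 0, 0, 0, 0]],
  ],
  squeeze=80,
)

```text
time_s: 6.9
eef_pos: [531.0, -256.3, 120.4]
ee_rot: [0.035, 0.876, 0.476, -0.066]
force: [-0.5, -0.9, 0.2]
grip_width: 0.102
grip_force: 78.8
```

Run:
```python
from m import *
s=sense(); print(s["time_s"],s["eef_pos"],s["ee_rot"],s["force"],s["wrist_torque"])
S=capture("side");C=capture("scene")
o=np.hstack([cv2.resize(S[200:310,260:380],None,fx=3.3,fy=3.3,interpolation=2),cv2.resize(C[180:270,220:330],(400,363),interpolation=2)])
cv2.imwrite("pics/crop2.png",o[:,:,::-1])
```

```text
6.9 [ 531.04940402 -256.25088378  120.38148445] [ 0.03549945  0.87643457  0.4756996  -0.06566682] [-0.54215367 -0.90117642  0.18418771] [-0.01928023  0.0613682  -0.05551901]
```

View pics/crop2.png

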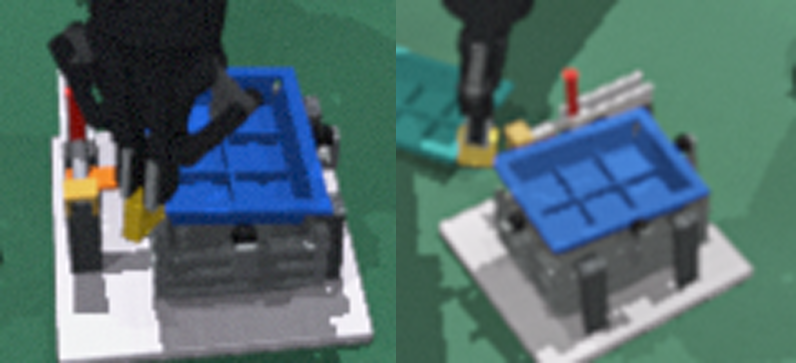

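The tab corner is up about 29 mm, the far corner is still in the stack, and the second tray and bolt are in place. Continuing past 0.25 rad, then straight up.

arm_command(
  steps=[
    [[0, 0.012, 0, -0.15, 0, -0.25, 0], [0, 0.012, 0, -0.15, 0, -0.25, 0], [0, 0.012, 0, -0.15, 0, -0.25, 0], [0, 0.012, 0, -0.15, 0, -0.25, 0], [0, 0, 0, 0, 0, 0, 0], [0, -0.06, 0, -0.2, 0, 0, 0], [0, -0.06, 0, -0.2, 0, 0, 0], [0, -0.12, 0, -0.4, 0, 0, 0]],
  ],
)

```text
time_s: 8.0
eef_pos: [535.7, -248.5, 191.5]
ee_rot: [0.071, 0.869, 0.472, -0.131]
force: [0.4, 1.0, -0.6]
grip_width: 0.102
grip_force: 78.6
```

arm_command(
  steps=[
    [[0, -0.12, 0, -0.4, 0, 0, 0], [0, -0.12, 0, -0.4, 0, 0, 0], [0, 0, 0, 0, 0, 0.5, 0], [0, 0, 0, 0, 0, 0.5, 0], [0, 0, 0, 0, 0, 0.5, 0], [0, 0, 0, 0, 0, 0.5, 0], [0, 0, 0, 0, 0, 0, 0], [0, 0, 0, 0, 0, 0, 0]],
  ],
)

```text
time_s: 9.0
eef_pos: [536.3, -248.2, 233.2]
ee_rot: [0.0, 0.879, 0.477, -0.0]
force: [-0.0, 0.2, -0.1]
grip_width: 0.104
grip_force: 78.6
```

Run:
```python
from m import *
s=sense(); print(s["time_s"],s["eef_pos"],s["ee_rot"],s["force"],s["wrist_torque"])
S=capture("side");C=capture("scene")
o=np.hstack([cv2.resize(S[160:310,240:400],(420,394),interpolation=2),cv2.resize(C[150:270,210:340],(420,388),interpolation=2)[:363] if 0 else cv2.resize(C[150:270,210:340],(380,394),interpolation=2)])
cv2.imwrite("pics/crop3.png",o[:,:,::-1])
```

```text
9.0 [ 536.26919551 -248.21264768  233.21042433] [ 3.16626882e-04  8.78763034e-01  4.77258006e-01 -4.74869287e-04] [-0.04684608  0.2478429  -0.14501072] [-0.05520832  0.04837632  0.00457349]
```

View pics/crop3.png

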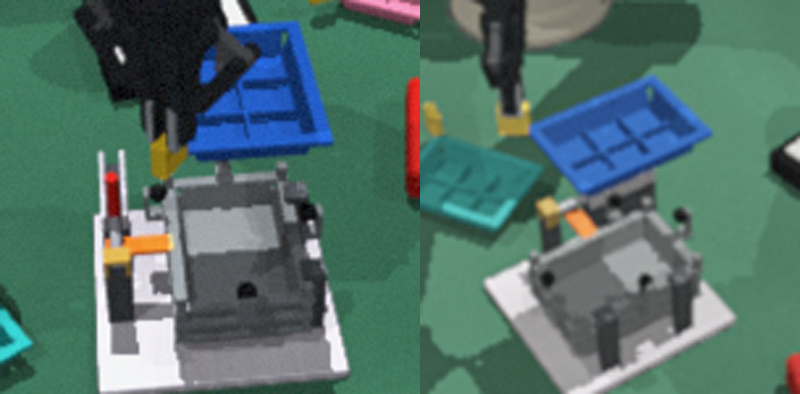

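The blue tray is lifted free and nearly level, and the grey tray and bolt remain seated. Carrying it over the plate.

arm_command(
  steps=[
    [[0, 0.25, -0.212, 0, 0, 0, 0], [0, 0.5, -0.424, 0, 0, 0, 0], [0, 0.5, -0.424, 0, 0, 0, 0], [0, 0.5, -0.424, 0, 0, 0, 0], [0, 0.5, -0.424, 0, 0, 0, 0], [0, 0.5, -0.424, 0, 0, 0, 0], [0, 0.5, -0.424, 0, 0, 0, 0], [0, 0.5, -0.424, 0, 0, 0, 0]],
  ],
)

```text
time_s: 10.1
eef_pos: [504.3, -2.4, 233.1]
ee_rot: [0.0, 0.879, 0.478, -0.0]
force: [0.4, -0.8, -1.5]
grip_width: 0.104
grip_force: 78.6
```

arm_command(
  steps=[
    [[0, 0.5, -0.424, 0, 0, 0, 0], [0, 0.5, -0.424, 0, 0, 0, 0], [0, 0.5, -0.424, 0.2, 0, 0, 0], [0, 0.24, -0.21, 0.4, 0, 0, 0], [0, 0, 0, 0.4, 0, 0, 0], [0, 0, 0, 0.4, 0, 0, 0], [0, 0, 0, 0, 0, 0, 0], [0, 0, 0, 0, 0, 0, 0]],
  ],
)

```text
time_s: 11.1
eef_pos: [490.4, 109.2, 163.9]
ee_rot: [0.0, 0.879, 0.477, 0.001]
force: [0.5, -0.7, -0.6]
grip_width: 0.102
grip_force: 78.6
```

Run:
```python
from m import *
s=sense(); print(s["time_s"],s["eef_pos"],s["ee_rot"],s["force"],s["grip_force"])
S=capture("side");C=capture("scene")
for n,I in(("side",S),("scene",C)):
    b=(230,80,420,260) if n=="side" else (300,120,440,250)
    a=blob(n,(105,120,60),(125,255,255),b,I); c=max(cv2.findContours(a[2].astype(np.uint8),0,2)[0],key=cv2.contourArea)
    q=cv2.approxPolyDP(cv2.convexHull(c),4,True)[:,0]; print(n,q.tolist(),np.round([onz(n,p,153) for p in q]).tolist())
k=blob("side",(0,150,90),(6,255,255),(270,210,298,290),S); print("knob",k[0],onz("side",k[0],98.5))
o=np.hstack([S[60:310,210:410],C[110:360,230:430]]); o=cv2.resize(o,None,fx=2,fy=2,interpolation=2)
cv2.imwrite("pics/fin.png",o[:,:,::-1])
```

```text
11.1 [490.36600013 109.20268387 163.88385404] [3.24797699e-04 8.78711382e-01 4.77353014e-01 5.48976052e-04] [ 0.4635213  -0.69005106 -0.59678307] 78.57964754104614
side [[321, 116], [328, 144], [292, 149], [291, 131], [304, 117]] [[593.0, 273.0, 153.0], [604.0, 122.0, 153.0], [511.0, 104.0, 153.0], [508.0, 194.0, 153.0], [545.0, 270.0, 153.0]]
scene [[394, 167], [359, 181], [341, 166], [373, 153]] [[601.0, 268.0, 153.0], [606.0, 122.0, 153.0], [503.0, 121.0, 153.0], [493.0, 262.0, 153.0]]
knob [282.61290323 232.61290323] [ 488.01172372 -145.80707257   98.5       ]
```

View pics/fin.png

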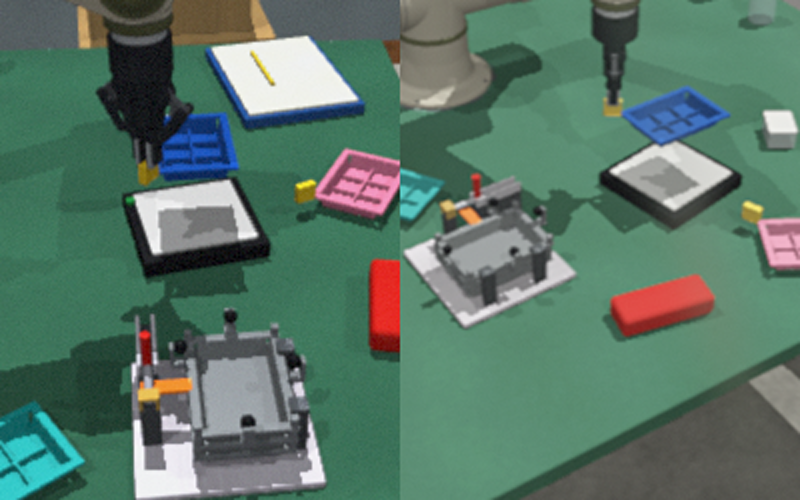

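The picture shows the blue tray level above the white plate, centred within about 5 mm, with its underside about 100 mm above it. The bolt is home and the grey tray seated. Handing in.

```bash
python3 -c "
from rig import *
print(finish_job())"
```

```text
the job is handed in; nothing more can be done
None
```

I handed the job in at about 11 s of the 54 s; the hand-in returned no verdict. The bolt is at its end stop, and the blue tray was peeled off tab corner first and is held level about 100 mm above the middle of the white plate. The second tray still looks seated, and I saw no bystander touched.

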